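Set a turned leg in the sloping cradle under the bench lamp

ROBOT

A 6-joint arm with a two-finger parallel gripper is mounted at the origin on the work surface. World frame = base frame: x ahead of the robot, y to its left, z up, the work surface at z = 0. Lengths are in m, angles in rad, forces in N, time in s.
With the tool pointing down it reaches from about 0.3 to 0.875 m from the base axis. Payload 6.4 kg.
Tool frame: the origin (TCP) lies on the centre line of the jaws, within the pads' length; the fingertips stand 14 mm ahead of it and the grasp point (between the pads) lies 5 mm behind it; x points along the fingers, y is the direction in which the jaws open and shut, and the axes are right-handed (so a half turn about x gives the same grasp; the last joint's range is limited). The gripper opens to 88 mm and grips with 3 to 60 N. Pads are 18 mm wide; open, the fingers measure 123 mm over their backs; the gripper's body (75 mm by 187 mm) begins 45 mm behind the grasp point.
Start: joints at [-1.432, 0.181, 1.607, -0, 1.354, -0.206], TCP at [0.194, -0.541, 0.253] pointing down, gripper open.
Joint ranges: [-2.99, 2.99], [-0.89, 2.07], [0.3, 2.58], [-1.14, 4.28], [0, 2.63], [-3.12, 3.12]. Speed limits (rad/s): [2.57, 2.57, 3.01, 3.14, 3.14, 3.14].

INTERFACE

Orientations are given as a 3x3 rotation matrix whose columns are the frame's x, y, z axes.
In Python, from plant import * gives the robot as it stands.
- The arm moves only by the shell command python3 -m crank 'ROWS' [FORCE]. ROWS is JSON, a list of rows, each a list of 5 numbers: the opening, from -1 (shut) to 1 (fully open), then the shift along the tool's x, y, z in units of 40 mm (1.0 is 40 mm), then the turn about the tool's x in rad. In form: [[fingers, tx, ty, tz, yaw], ...]. A call has 1 to 10 rows; each row is the pose to reach, as a shift and turn from the pose commanded when the call began, along the tool's axes at that moment; what a row does not reach only later rows make up. A row lasts 1/12 s, in which the tool goes at most 41.7 mm and 7.16 degrees, less where a joint would pass 70% of its speed; a pose out of reach is approached as far as the arm can. A call with a gripper value outside its range is refused whole. The fingers move at their own pace and stop on an object; FORCE is the grip in N (left out, the last holds). Time passes only in rows, so rows that repeat a pose let the fingers close. It gives the time, the measured TCP pose, the force and the opening at its end, in the units of the state.
- sense(): the state, without advancing time (a new reading comes with each control period).
- read_camera(name): name is "scene" or "top" or "wrist"; returns the picture (480x640x3 uint8, blue, green, red); there is no depth.
- get_calibration(name): a dict with "fx", "fy", "cx", "cy" (pixels), "rvec" (rotation vector, rad) and "tvec" (3), from world to camera coordinates, as OpenCV has them; the wrist camera has in their place "hand_eye" (4x4, takes a point from camera to tool coordinates, whose origin is the TCP and whose axes are the tool frame's). Camera axes: x right, y down, z forward; pixel columns grow to the right and rows downward; lengths in m; the calibration is good to about 2 mm. A picture is of the moment at which its call begins: read the wrist's pose just before it. get_calibration takes no time and is no camera call.
- job_done(): hands the job in, once; it reports no verdict.
The state is a dict: "time": time; "q": joint angles; "dq": joint speeds; "joint_efforts": joint torques, N m; "tool_pos": TCP position; "tool_rot": TCP orientation; "contact_force": force on the tool from outside, world axes, zero at the start; "ft_torque": the same for the moment, N m; "width": finger opening in m.
Only numpy, scipy, OpenCV 4.12 (cv2) and the standard library are available. Lean on these libraries where they do the work, as an engineer would, in place of code of your own. Each camera call takes 0.05 s, during which the arm holds its last target.

TASK

Swing the magnifier lamp well clear of the sloping cradle, to the side where the tall bottle does not stand, then lay the turned table leg in the cradle's two V rests, square block uppermost and the foot pushed home against the stop at the low end; keep hold of it until it is home, do not drop it in. Then swing the lamp back so that its lens is centred over the leg, and leave the bottle, the tin and the plain square blank where they are.

Things in the scene. Friction and masses are not known exactly. Their poses are not given: they have to be found in the camera images.
- cradle: Wooden cradle on a fixed base board, sloping up at 30 degrees away from the robot. Origin: centre of the leg's foot face when fully home, 73 mm above the bench; x up the slope along the seated leg's axis, y level to the left, z square to the slope, upwards. Stop plate at the low end: face at x = 0, 56 mm wide, top at z = 11 mm. Plank below, 66 mm wide, top at z = -45 mm.
- cradle_mid (a point): Point on the seated leg's axis at its mid length, 100 mm up the slope from the cradle's origin (same axes). The two V rests stand 45 and 135 mm from that origin: faces at 45 degrees, 16 mm wide along x, 60 mm over the lips, lips 6 mm below the seated axis; the 74 mm between them is open for fingers. Base board 370 x 120 x 18 mm.
- lamp (a joint): Swing of the lamp arm about its upright post, rad; 0 = arm pointing from the post over the cradle towards the robot, lens over the leg's middle; positive is anticlockwise from above (head goes to the robot's right, -y); stops at -1.3 and 1.3. Starts over the cradle, stays where left, needs 1 to 2 N at the handle.
- lamp_hinge (a point): On the axis of the lamp's upright post (22 mm thick, at the far end of the base board), 280 mm above the bench.
- lens (a point): Centre of the lens, on the underside of the round white lamp head (110 mm across, 28 mm thick, underside 217 mm and top 245 mm above the bench), 200 mm from the hinge axis. The arm is a flat bar 22 mm wide, up to 260 mm above the bench.
- handle (a point): Point on the axis of the lamp's black upright round handle, 18 mm across, standing on the head near its robot-side rim from 245 to 301 mm above the bench; this point is at 280 mm, 245 mm from the hinge axis. To be pinched from above.
- leg: Turned leg of plain light wood, 200 mm long, 0.15 to 0.31 kg, lying on the bench. Origin on its axis at mid length; x from foot (-100 mm) to square block. Diameters: foot 28 to 32; bead 44 from x = -75 to -40; waist 35 from -30 to +12 (grasp here); bead 44 from +20 to +55; then block 44 x 44 to +100.
- leg_foot (a point): Centre of the leg's foot end face (x = -100 mm in the leg).
- blank: Bystander: plain square blank of the same wood, 200 x 44 x 44 mm, lying on the bench; origin at its centre, x along it. Leave alone.
- bottle: Bystander: tall white glue bottle, 66 mm across, 260 mm high, standing beside the station in the lamp's path on one side; origin at the centre of its underside. Leave alone.
- tin: Bystander: low metal tin, 80 mm across, 75 mm high, standing on the other side; the lamp passes over it. Origin at the centre of its underside. Leave alone.

How it is judged:
On the way, in this order (a step that is already met when the one before it is completed fails the run):
1. the lamp is swung clear: lens at least 130 mm sideways from the middle of the cradle, away from the bottle (horizontal distance between lens and cradle_mid above 0.13 m and horizontal distance between lens and bottle above 0.15 m), for 0.2 s.
2. with the lamp clear, the leg lies home in the cradle, block uppermost, while the fingers still hold it (x of leg_foot in the frame of cradle between -0.006 and 0.01 m and y of leg_foot in the frame of cradle between -0.008 and 0.008 m and z of leg_foot in the frame of cradle between -0.008 and 0.008 m and angle between the x axis of leg and the x axis of cradle, either way round below 0.1 rad and horizontal distance between lens and cradle_mid above 0.13 m and contact force between the fingers and leg above 0.5 N), for 0.1 s.
At the end, for the whole second after the job is handed in: Leg at rest in both V rests, block uppermost: foot face within 10 mm of the stop and 8 mm of the seated axis, leg within 0.10 rad of the slope; lens at rest within 30 mm, seen from above, of the leg's middle; bottle, tin and blank not shifted over 25 mm nor tipped (x of leg_foot in the frame of cradle between -0.006 and 0.01 m and y of leg_foot in the frame of cradle between -0.008 and 0.008 m and z of leg_foot in the frame of cradle between -0.008 and 0.008 m and angle between the x axis of leg and the x axis of cradle, either way round below 0.1 rad and horizontal distance between lens and cradle_mid below 0.03 m and linear speed of leg below 0.02 m/s and velocity of joint lamp between -0.05 and 0.05 rad/s); the robot touches nothing.
It fails at once if the square blank is shifted more than 25 mm or tipped (distance of blank from where it was at the start of the episode above 0.025 m or angle between blank's own z axis and vertical above 0.2 rad).
It fails at once if the tall bottle is shifted more than 25 mm or tipped (distance of bottle from where it was at the start of the episode above 0.025 m or angle between bottle's own z axis and vertical above 0.2 rad).
It fails at once if the low tin is shifted more than 25 mm or tipped (distance of tin from where it was at the start of the episode above 0.025 m or angle between tin's own z axis and vertical above 0.2 rad).
It also fails if it takes over 72 s, if anything falls off the work surface, if the arm or the gripper's body presses on something with over 40 N, if the wrist force passes 120 N, or if a joint passes its speed limit or range.

## Working session

There is one attempt and no reset: what is moved stays moved. The work goes in short steps, Python scripts to look and compute and a shell command to move; the robot and the scene stay as the last step left them, time stands still between calls to the robot, and variables do not carry over. Pictures are saved under pics/ and viewed, and the job is handed in when it is done.

```bash
ls; mkdir -p pics; python3 - <<'E'
from plant import *
import cv2
s=sense();print(s['time'],s['tool_pos'],s['tool_rot'],s['width'],s['contact_force'])
for n in("scene","top","wrist"):
    cv2.imwrite(f"pics/{n}0.png",read_camera(n));print(n,get_calibration(n))
E
```

```text
pics
0.0 [ 0.19429751 -0.54063729  0.25182693] [[-2.39462344e-04  3.38001323e-01 -9.41145604e-01]
 [ 1.68710048e-03 -9.41144155e-01 -3.38001232e-01]
 [-9.99998548e-01 -1.66874577e-03 -3.44873610e-04]] 0.08807253035853006 [-0.51606121 -0.61891572 -0.22930535]
scene {'fx': 546.3236403922925, 'fy': 546.3236403922925, 'cx': 315.0051339689247, 'cy': 243.85428054533924, 'rvec': array([ 2.48524474,  0.77506019, -0.24367522]), 'tvec': array([-0.45361493, -0.15599181,  1.48407227])}
top {'fx': 471.1947377456441, 'fy': 471.1947377456441, 'cx': 320.759354704156, 'cy': 240.01692970842166, 'rvec': array([ 2.14986104, -2.13197703,  0.10541654]), 'tvec': array([0.04381715, 0.54402183, 1.03209769])}
wrist {'fx': 405.9741765813607, 'fy': 405.9741765813607, 'cx': 319.01732472304366, 'cy': 245.30815975073241, 'hand_eye': array([[ 2.81509026e-04, -2.73967037e-01,  9.61739041e-01,
        -1.32124053e-01],
       [ 9.99999854e-01,  5.20798501e-04, -1.44350346e-04,
         3.72042806e-04],
       [-4.61325014e-04,  9.61738941e-01,  2.73967144e-01,
        -7.06161911e-02],
       [ 0.00000000e+00,  0.00000000e+00,  0.00000000e+00,
         1.00000000e+00]])}
```

View pics/scene0.png

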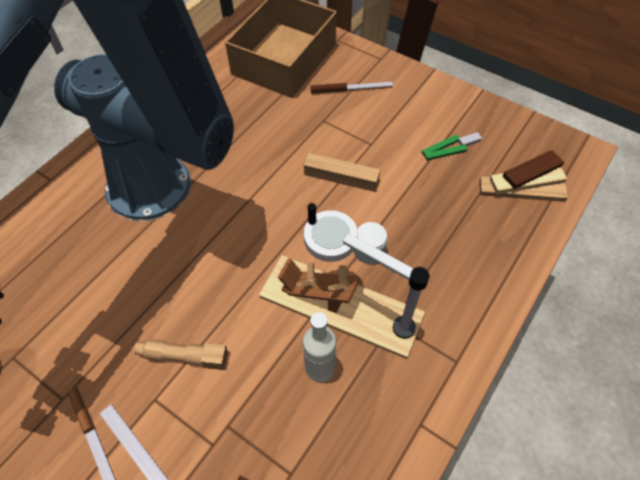

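View pics/top0.png

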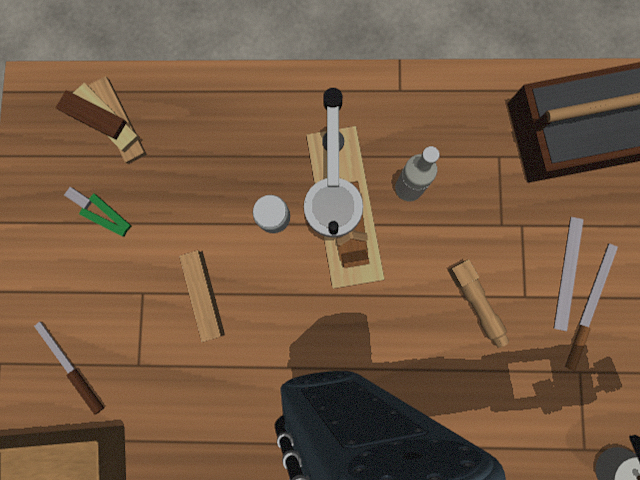

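View pics/wrist0.png

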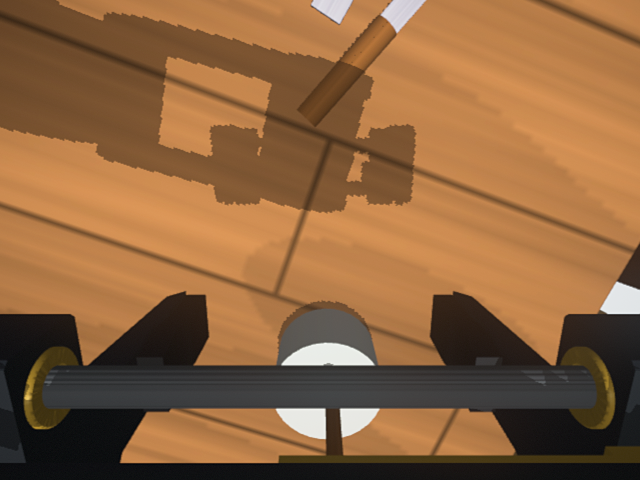

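The top view has the robot at the bottom, so +x is up and +y is left. The leg (~480,303) and the bottle (~418,175) are on the -y side. The tin (271,213) and the blank (202,295) are on the +y side. The lamp should therefore swing towards +y.

```bash
cat > h.py <<'E'
from plant import *
import cv2, numpy as np
def cal(n):
    c=get_calibration(n);K=np.array([[c['fx'],0,c['cx']],[0,c['fy'],c['cy']],[0,0,1.]])
    if n=='wrist':
        s=sense();T=np.eye(4);T[:3,:3]=s['tool_rot'];T[:3,3]=s['tool_pos'];W=T@c['hand_eye'];I=np.linalg.inv(W);return K,I[:3,:3],I[:3,3]
    return K,cv2.Rodrigues(c['rvec'])[0],np.array(c['tvec'])
def ray(n,u,v,C=None):
    K,R,t=C or cal(n);d=R.T@np.linalg.inv(K)@[u,v,1.];return -R.T@t,d
def onz(n,u,v,z,C=None):
    o,d=ray(n,u,v,C);return o+d*(z-o[2])/d[2]
def tri(a,b):
    (o1,d1),(o2,d2)=a,b;d1=d1/np.linalg.norm(d1);d2=d2/np.linalg.norm(d2)
    A=np.stack([d1,-d2],1);s=np.linalg.lstsq(A,o2-o1,rcond=None)[0]
    p,q=o1+s[0]*d1,o2+s[1]*d2;return (p+q)/2,np.linalg.norm(p-q)
def proj(n,P,C=None):
    K,R,t=C or cal(n);p=K@(R@np.asarray(P)+t);return p[:2]/p[2]
E
python3 - <<'E'
from h import *
t=cv2.imread('pics/top0.png');s=cv2.imread('pics/scene0.png')
a=cv2.resize(t[80:300,230:450],None,fx=3.6,fy=2.7*3.6/2.7*0.75,interpolation=cv2.INTER_CUBIC)
cv2.imwrite('pics/tc.png',cv2.resize(t[75:300,240:540],None,fx=2.66,fy=2.66,interpolation=cv2.INTER_CUBIC))
cv2.imwrite('pics/sc.png',cv2.resize(s[190:400,125:445],None,fx=2.5,fy=2.5,interpolation=cv2.INTER_CUBIC))
print(onz('top',333,97,.29),onz('top',333,227,.301),onz('top',333,207,.245))
E
```

```text
[0.76914002 0.02125484 0.29      ] [0.53188665 0.01957277 0.301     ] [0.57779631 0.0200965  0.245     ]
```

View pics/tc.png

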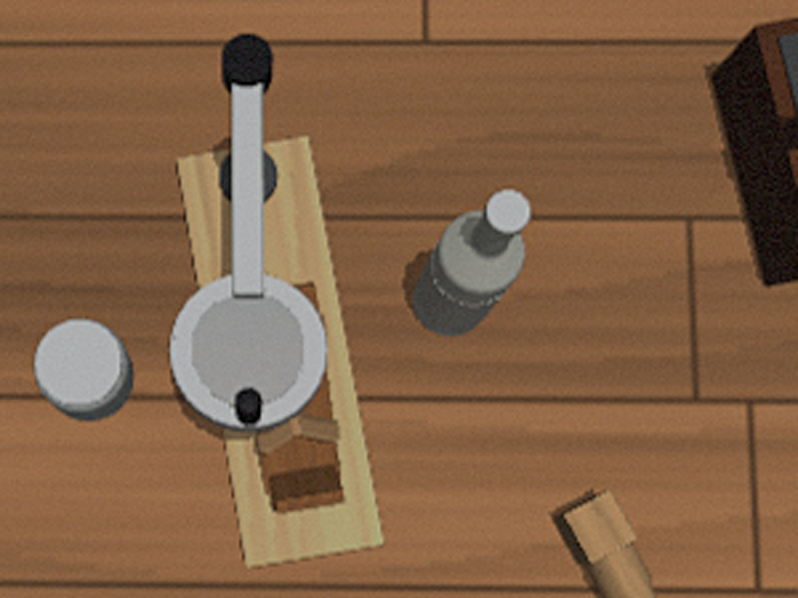

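View pics/sc.png

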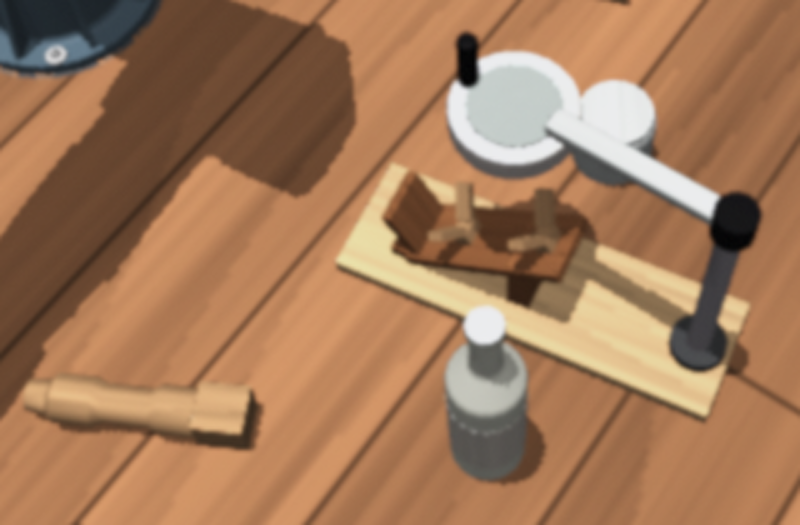

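The enlarged crops show the board corners, the stop (top view, tc ~305,483), the V rests, the lamp cap and the handle. Next I'll turn these into metric positions.

```bash
python3 - <<'E'
from h import *
np.set_printoptions(precision=4,suppress=True)
f=lambda u,v:(240+(u+.5)/2.66-.5,75+(v+.5)/2.66-.5)
g=lambda u,v:(125+(u+.5)/2.5-.5,190+(v+.5)/2.5-.5)
c=np.array([onz('top',*f(*p),.018) for p in [(178,160),(308,137),(383,543),(247,567)]])
print(c, [np.linalg.norm(c[i]-c[i-1]) for i in range(4)])
c2=np.array([onz('scene',*g(*p),.018) for p in [(749,307),(707,407),(337,261),(392,165)]])
print('scene board',c2,[np.linalg.norm(c2[i]-c2[i-1]) for i in range(4)])
far=(c[0]+c[1])/2;near=(c[3]+c[2])/2;print('yaw',np.degrees(np.arctan2(*(far-near)[[1,0]])),'centre',c.mean(0))
print('stop top corners', [onz('top',*f(*p),.073+.011*.866) for p in [(270,473),(337,462)]])
print('cap',tri(ray('top',*f(247,57)),ray('scene',*g(737,208))))
print('handle',tri(ray('top',*f(248,395)),ray('scene',*g(467,40))))
print('head',onz('top',*f(248,350),.245),onz('scene',*g(514,107),.245))
print('bottle cap',tri(ray('top',*f(509,212)),ray('scene',*g(485,324))))
print('tin',onz('top',*f(80,363),.075))
# leg
t=cv2.imread('pics/top0.png');hsv=cv2.cvtColor(t,cv2.COLOR_BGR2HSV)
roi=hsv[250:360,440:520];
for p in[(465,275),(480,300),(498,340),(450,300),(500,280)]: print(p,hsv[p[1],p[0]])
cv2.imwrite('pics/leg.png',cv2.resize(t[250:360,430:530],None,fx=6,fy=5.4,interpolation=cv2.INTER_CUBIC))
cv2.imwrite('pics/stop.png',cv2.resize(t[200:300,300:400],None,fx=6,fy=6,interpolation=cv2.INTER_CUBIC))
E
```

```text
[[ 0.7975  0.0851  0.018 ]
 [ 0.8188 -0.0307  0.018 ]
 [ 0.458  -0.0949  0.018 ]
 [ 0.4365  0.021   0.018 ]] [np.float64(0.3666528358302893), np.float64(0.11775795488219555), np.float64(0.3664361565266281), np.float64(0.11788582438064149)]
scene board [[ 0.8     0.0852  0.018 ]
 [ 0.8163 -0.0204  0.018 ]
 [ 0.4584 -0.092   0.018 ]
 [ 0.4383  0.0215  0.018 ]] [np.float64(0.36727872421618524), np.float64(0.10689303999198128), np.float64(0.364960536642433), np.float64(0.11529215736598633)]
yaw 10.081384890632712 centre [ 0.6277 -0.0049  0.018 ]
stop top corners [array([0.5107, 0.0026, 0.0825]), array([ 0.5201, -0.0516,  0.0825])]
cap (array([0.7782, 0.023 , 0.2755]), np.float64(0.0021874364519386728))
handle (array([0.5375, 0.0196, 0.3057]), np.float64(0.0004942846681277485))
head [0.5792 0.0203 0.245 ] [0.5807 0.0214 0.245 ]
bottle cap (array([ 0.6732, -0.1557,  0.2624]), np.float64(0.0032101455596089705))
tin [0.602  0.1604 0.075 ]
(465, 275) [ 15 117 165]
(480, 300) [ 16 115 166]
(498, 340) [ 16 113 131]
(450, 300) [ 13 141 143]
(500, 280) [ 13 129 142]
```

View pics/leg.png

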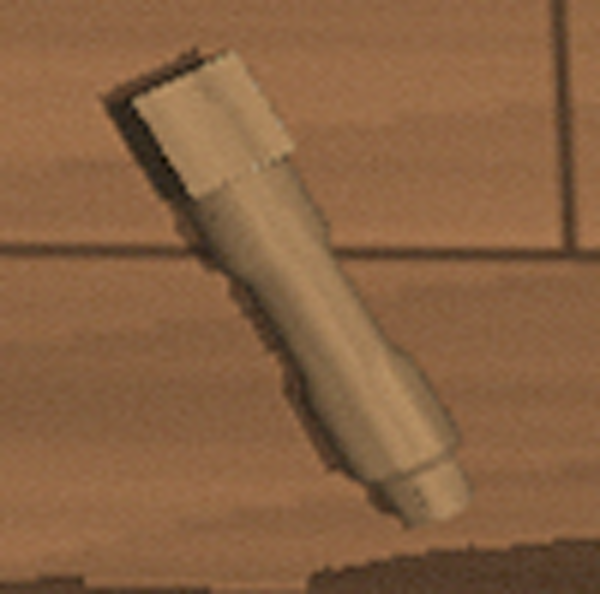

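View pics/stop.png

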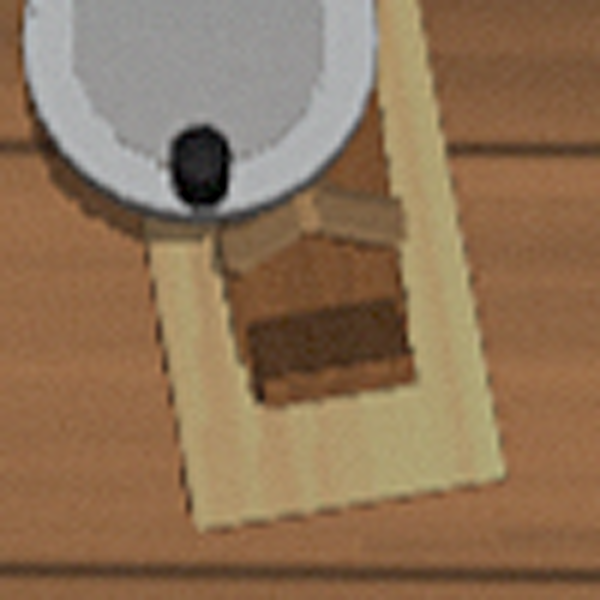

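The leg crop shows its block at upper left (~215,120) and its foot at lower right (~430,495). The dark bar in the stop crop is the stop's face, which leans back: its top edge is the lower line (~258,375 to 408,352).

```bash
python3 - <<'E'
from h import *
np.set_printoptions(precision=4,suppress=True)
f=lambda u,v:(300+(u+.5)/6-.5,200+(v+.5)/6-.5)
for z,ps in((.0825,[(260,375),(408,352)]),(.034,[(248,323),(405,298)])):
    P=[onz('top',*f(*p),z) for p in ps];print(z,P,(P[0]+P[1])/2,np.linalg.norm(P[0]-P[1]))
L=lambda u,v:(430+(u+.5)/6-.5,250+(v+.5)/5.4-.5)
B=np.array([onz('top',*L(*p),.044) for p in[(133,102),(233,52),(295,152),(193,197)]]);print('block',B,[np.linalg.norm(B[i]-B[i-1]) for i in range(4)],B.mean(0))
print('top end mid',B[:2].mean(0),'inner',B[2:].mean(0))
# silhouettes
for n,(a,b) in {'waist':((287,372-20-10),(352,298)),'lowbead':((343,455),(437,395))}.items():
    print(n,onz('top',*L(*a),.022),onz('top',*L(*b),.022))
F=onz('top',*L(436,497),.022);print('foot',F)
# predicted stop
d=np.array([np.cos(np.radians(10.08)),np.sin(np.radians(10.08))]);h=np.array([.779,.022])
o=h-d*(.2+.0866);print('origin',o,'stop top pred',o-d*.0055,'bottom',o+d*.0225)
E
```

```text
0.0825 [array([ 0.4901, -0.0012,  0.0825]), array([ 0.4987, -0.0541,  0.0825])] [ 0.4944 -0.0277  0.0825] 0.05361953831052976
0.034 [array([0.5136, 0.0026, 0.034 ]), array([ 0.5235, -0.0564,  0.034 ])] [ 0.5186 -0.0269  0.034 ] 0.05979216259391144
block [[ 0.4809 -0.2425  0.044 ]
 [ 0.5018 -0.2797  0.044 ]
 [ 0.461  -0.301   0.044 ]
 [ 0.4424 -0.2634  0.044 ]] [np.float64(0.043849773908509325), np.float64(0.04260393067260168), np.float64(0.0460225736597156), np.float64(0.04201479200987766)] [ 0.4715 -0.2716  0.044 ]
top end mid [ 0.4913 -0.2611  0.044 ] inner [ 0.4517 -0.2822  0.044 ]
waist [ 0.3838 -0.3022  0.022 ] [ 0.4021 -0.3267  0.022 ]
lowbead [ 0.3382 -0.3212  0.022 ] [ 0.3629 -0.3565  0.022 ]
foot [ 0.3217 -0.3545  0.022 ]
origin [ 0.4968 -0.0282] stop top pred [ 0.4914 -0.0291] bottom [ 0.519  -0.0242]
```

```bash
cat > go.py <<'E'
import sys
from h import *
# go.py x y z [jawdeg]: prints shift in row units from measured pose
s=sense();p=np.array(s['tool_pos']);R=np.array(s['tool_rot'])
a=list(map(float,sys.argv[1:]))
if len(a)>=3:
    d=R.T@(np.array(a[:3])-p)/.04
    print('rows txyz',np.round(d,2))
j=np.degrees(np.arctan2(R[1,1],R[0,1]))
print('t',round(s['time'],2),'pos',np.round(p,4),'jaw',round(j,1),'F',np.round(s['contact_force'],1),'w',round(s['width'],4),'q6',round(s['q'][5],2))
if len(a)>3: print('yaw',round(np.radians((j-a[3]+90)%180-90),3))
E
python3 -m crank '[[1,-2.7,0,0,0],[1,-2.7,0,0,0],[1,-2.7,0,0,0],[1,-2.7,-10.3,-12.73,0],[1,-2.7,-10.3,-12.73,0],[1,-2.7,-10.3,-12.73,0],[1,-2.7,-10.3,-12.73,0],[1,-2.7,-10.3,-12.73,0],[1,-2.7,-10.3,-12.73,0],[1,-2.7,-10.3,-12.73,0]]' 20; python3 go.py .534 .0196 .36
```

```text
time: 0.98
tool_pos: [0.3462, -0.2899, 0.3606]
tool_rot: [[0.0, 0.337, -0.941], [0.0, -0.941, -0.337], [-1.0, -0.0, -0.0]]
contact_force: [1.3, -0.5, 0.5]
width: 0.088
rows txyz [ 0.01 -5.7  -7.03]
t 0.98 pos [ 0.3462 -0.2899  0.3606] jaw -70.3 F [ 1.3 -0.5  0.5] w 0.088 q6 0.27
```

```bash
python3 -m crank '[[1,0,-5.5,-6.8,0],[1,0,-5.5,-6.8,0],[1,0,-5.5,-6.8,0],[1,0,-5.5,-6.8,0],[1,0,-5.5,-6.8,0],[1,0,-5.5,-6.8,0],[1,0,-5.5,-6.8,0],[1,0,-5.5,-6.8,0],[1,0,-5.5,-6.8,0],[1,0,-5.5,-6.8,0]]'; python3 go.py .534 .0196 .36
python3 - <<'E'
from h import *
C=cal('wrist');i=read_camera('wrist');cv2.imwrite('pics/w1.png',i);print(proj('wrist',[.534,.0196,.301],C))
E
```

```text
time: 1.82
tool_pos: [0.5283, 0.0105, 0.3601]
tool_rot: [[-0.001, 0.342, -0.94], [0.001, -0.94, -0.342], [-1.0, -0.001, 0.0]]
contact_force: [0.0, -0.7, -0.7]
width: 0.0884
rows txyz [ 0.   -0.17 -0.21]
t 1.82 pos [0.5283 0.0105 0.3601] jaw -70.0 F [ 0.  -0.7 -0.7] w 0.0884 q6 1.02
[305.12188611 260.13584765]
```

View pics/w1.png

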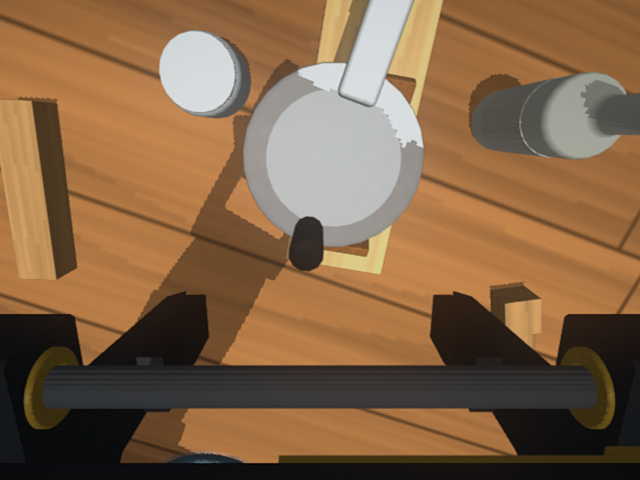

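The handle top shows at about (306,257), within 3 px of the prediction of (305,260). I'll descend and pinch.

```bash
python3 -m crank '[[1,0,-0.17,-0.21,0],[1,0,-0.17,-0.21,0],[1,1,-0.17,-0.21,0],[1,1.95,-0.17,-0.21,0],[1,1.95,-0.17,-0.21,0],[-1,1.95,-0.17,-0.21,0],[-1,1.95,-0.17,-0.21,0],[-1,1.95,-0.17,-0.21,0],[-1,1.95,-0.17,-0.21,0],[-1,1.95,-0.17,-0.21,0]]' 15; python3 go.py .534 .0196 .282
```

```text
time: 2.7
tool_pos: [0.5339, 0.0161, 0.2847]
tool_rot: [[0.003, 0.338, -0.941], [-0.001, -0.941, -0.338], [-1.0, 0.002, -0.003]]
contact_force: [-0.2, -0.1, -0.3]
width: 0.0567
rows txyz [ 0.07 -0.08 -0.03]
t 2.7 pos [0.5339 0.0161 0.2847] jaw -70.3 F [-0.2 -0.1 -0.3] w 0.0567 q6 1.03
```

```bash
python3 -m crank '[[-1,0,-0.07,0,0],[-1,0,-0.07,0,0],[-1,0,-0.07,0,0],[-1,0,-0.07,0,0],[-1,0,-0.07,0,0],[-1,0,-0.07,0,0]]' 15; python3 go.py
cat > arc.py <<'E'
import sys
from h import *
h=np.array([.779,.022]);s=sense();p=np.array(s['tool_pos']);R=np.array(s['tool_rot'])
v=p[:2]-h;a0=np.degrees(np.arctan2(v[1],v[0]))%360;print('r',np.hypot(*v),'a0',a0,'lamp',np.radians(a0-190.08))
a1=float(sys.argv[1]);n=int(sys.argv[2])
r0=np.hypot(*v)
for a in np.linspace(a0,a1,n+1)[1:]:
    q=h+r0*np.array([np.cos(np.radians(a)),np.sin(np.radians(a))])
    print(round(a,1),np.round(R.T@np.array([*(q-p[:2]),0])/.04,2))
E
python3 arc.py 124 16
```

```text
time: 3.2
tool_pos: [0.532, 0.0191, 0.2826]
tool_rot: [[-0.0, 0.338, -0.941], [0.0, -0.941, -0.338], [-1.0, -0.0, 0.0]]
contact_force: [-0.1, 0.3, 1.3]
width: 0.0175
t 3.2 pos [0.532  0.0191 0.2826] jaw -70.2 F [-0.1  0.3  1.3] w 0.0175 q6 1.04
r 0.24705380377365882 a0 180.68341353473414 lamp -0.16400137226722522
177.1 [ 0.   -0.36 -0.14]
173.6 [ 0.   -0.7  -0.29]
170.1 [ 0.   -1.04 -0.47]
166.5 [ 0.   -1.37 -0.67]
163.0 [ 0.   -1.68 -0.89]
159.4 [ 0.   -1.98 -1.13]
155.9 [ 0.   -2.26 -1.38]
152.3 [ 0.   -2.53 -1.66]
148.8 [ 0.   -2.78 -1.95]
145.3 [-0.   -3.01 -2.25]
141.7 [-0.   -3.22 -2.57]
138.2 [-0.   -3.41 -2.9 ]
134.6 [-0.   -3.59 -3.24]
131.1 [-0.   -3.73 -3.59]
127.5 [-0.   -3.86 -3.95]
124.0 [-0.   -3.97 -4.32]
```

The width reads 17.5 mm, so the handle is gripped. Now I'll swing.

```bash
python3 -m crank '[[-1,0,-0.36,-0.14,0],[-1,0,-0.7,-0.29,0],[-1,0,-1.04,-0.47,0],[-1,0,-1.37,-0.67,0],[-1,0,-1.68,-0.89,0],[-1,0,-1.98,-1.13,0],[-1,0,-2.26,-1.38,0],[-1,0,-2.53,-1.66,0],[-1,0,-2.78,-1.95,0],[-1,0,-3.01,-2.25,0]]'; python3 go.py .576 .1627 .2826; python3 arc.py 124 6
```

```text
time: 4.03
tool_pos: [0.5761, 0.1629, 0.2824]
tool_rot: [[-0.001, 0.337, -0.941], [-0.001, -0.941, -0.337], [-1.0, 0.001, 0.001]]
contact_force: [0.1, -1.9, 0.8]
width: 0.0175
rows txyz [-0.  0.  0.]
t 4.03 pos [0.5761 0.1629 0.2824] jaw -70.3 F [ 0.1 -1.9  0.8] w 0.0175 q6 1.3
r 0.24700243647442546 a0 145.23202240554394 lamp -0.7827448718839046
141.7 [-0.   -0.21 -0.32]
138.2 [-0.   -0.4  -0.65]
134.6 [-0.   -0.57 -0.99]
131.1 [-0.   -0.72 -1.34]
127.5 [-0.   -0.85 -1.7 ]
124.0 [-0.   -0.96 -2.06]
```

```bash
python3 -m crank '[[-1,0,-0.21,-0.32,0],[-1,0,-0.4,-0.65,0],[-1,0,-0.57,-0.99,0],[-1,0,-0.72,-1.34,0],[-1,0,-0.85,-1.7,0],[-1,0,-0.96,-2.06,0],[-1,0,-0.96,-2.06,0],[-1,0,-0.96,-2.06,0]]'; python3 -m crank '[[1,0,0,0,0],[1,0,0,0,0],[1,0,0,0,0],[1,0,0,0,0],[1,-1,0,0,0],[1,-2.2,0,0,0],[1,-2.2,0,0,0]]'; python3 go.py .404 -.25 .3 -61.2
python3 - <<'E'
from h import *
cv2.imwrite('pics/t1.png',read_camera('top'))
E
```

```text
time: 4.7
tool_pos: [0.6411, 0.2264, 0.2823]
tool_rot: [[0.0, 0.338, -0.941], [-0.001, -0.941, -0.338], [-1.0, 0.001, -0.0]]
contact_force: [2.2, -2.2, -0.8]
width: 0.0173
time: 5.28
tool_pos: [0.6423, 0.2271, 0.3797]
tool_rot: [[0.011, 0.338, -0.941], [0.002, -0.941, -0.338], [-1.0, 0.002, -0.011]]
contact_force: [1.0, 0.1, 1.4]
width: 0.0622
rows txyz [1.9  9.21 9.66]
t 5.28 pos [0.6423 0.2271 0.3797] jaw -70.2 F [1.  0.1 1.4] w 0.0622 q6 1.39
yaw -0.158
```

View pics/t1.png

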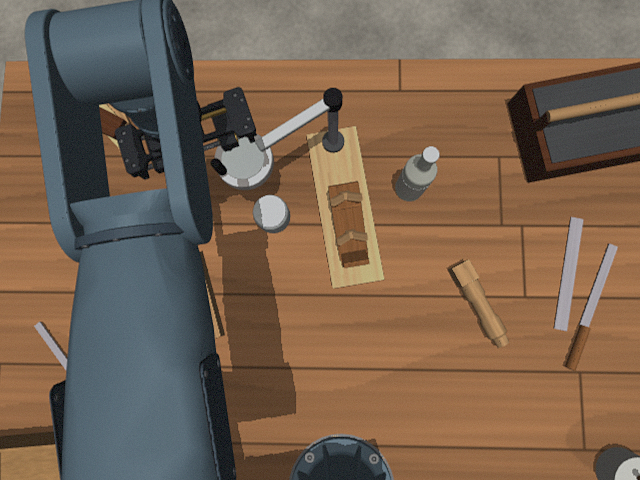

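The lamp is clear on the +y side, with the head at (243,160), and the cradle is now fully visible. I'll move to the leg.

```bash
python3 -m crank '[[1,0,10.62,10.28,-0.1],[1,0,10.62,10.28,-0.158],[1,0,10.62,10.28,-0.158],[1,0,10.62,10.28,-0.158],[1,0,10.62,10.28,-0.158],[1,0,10.62,10.28,-0.158],[1,0,10.62,10.28,-0.158],[1,0,10.62,10.28,-0.158],[1,0,10.62,10.28,-0.158],[1,0,10.62,10.28,-0.158]]'; python3 go.py .399 -.312 .25 -61.2
python3 - <<'E'
from h import *
t=cv2.imread('pics/t1.png')
cv2.imwrite('pics/crad.png',cv2.resize(t[170:290,300:400],None,fx=6,fy=5,interpolation=cv2.INTER_CUBIC))
E
```

```text
time: 6.17
tool_pos: [0.4674, -0.1541, 0.3699]
tool_rot: [[-0.0, 0.482, -0.876], [0.0, -0.876, -0.482], [-1.0, -0.001, 0.0]]
contact_force: [1.3, -0.5, -0.0]
width: 0.0882
rows txyz [3.   2.64 3.4 ]
t 6.17 pos [ 0.4674 -0.1541  0.3699] jaw -61.2 F [ 1.3 -0.5 -0. ] w 0.0882 q6 0.51
yaw 0.0
```

View pics/crad.png

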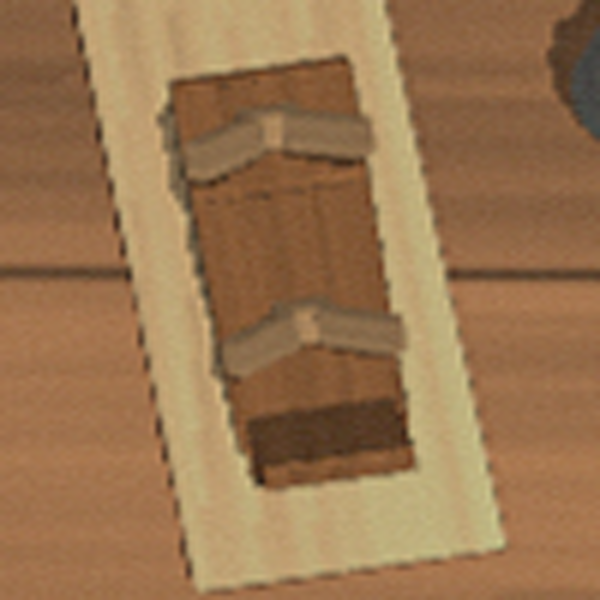

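The crop shows both rests. The lower rest's lips are at about (227,362) and (403,331), and the upper rest's at about (192,167) and (370,136).

```bash
python3 -m crank '[[1,0,2.64,3.4,0],[1,0,2.64,3.4,0],[1,0,2.64,3.4,0],[1,0,2.64,3.4,0],[1,1,2.64,3.4,0],[1,2,2.64,3.4,0],[1,3,2.64,3.4,0],[1,3,2.64,3.4,0],[1,3,2.64,3.4,0]]';python3 go.py .399 -.312 .25 -61.2
cat > cr.py <<'E'
from h import *
def frame(o,yaw):
    c,s=np.cos(np.radians(yaw)),np.sin(np.radians(yaw));q=.5;w=3**.5/2
    R=np.array([[c*w,-s,-c*q],[s*w,c,-s*q],[q,0,w]]);return np.array(o),R
O,RC=frame([.4975,-.028,.073],10.08)
E
python3 - <<'E'
from cr import *
np.set_printoptions(precision=1,suppress=True)
m={(45,30):(227,362),(45,-30):(403,331),(135,30):(192,167),(135,-30):(370,136)}
for (x,y),p in m.items():
    P=O+RC@np.array([x,y,-6.])/1000
    u,v=proj('top',P);print(x,y,'pred',np.array([(u-300)*6,(v-170)*5]),'meas',p, 'meas world err mm',(onz('top',300+p[0]/6,170+p[1]/5,P[2])-P)*1000)
C=cal('wrist');cv2.imwrite('pics/w2.png',read_camera('wrist'))
for x in(-100,0,100): print(proj('wrist',[.405+.876*x/1000,-.3085+.482*x/1000,.022],C))
E
```

```text
time: 6.92
tool_pos: [0.3996, -0.3096, 0.2488]
tool_rot: [[-0.004, 0.482, -0.876], [0.005, -0.876, -0.482], [-1.0, -0.006, 0.001]]
contact_force: [-0.4, -0.9, 1.3]
width: 0.0878
rows txyz [-0.03  0.04  0.04]
t 6.92 pos [ 0.3996 -0.3096  0.2488] jaw -61.2 F [-0.4 -0.9  1.3] w 0.0878 q6 0.17
yaw -0.0
45 30 pred [230.1 357.6] meas (227, 362) meas world err mm [-1.9  1.1 -0. ]
45 -30 pred [395.6 334.2] meas (403, 331) meas world err mm [ 1.4 -2.6 -0. ]
135 30 pred [192.8 160.2] meas (192, 167) meas world err mm [-2.9  0.3  0. ]
135 -30 pred [364.1 135.9] meas (370, 136) meas world err mm [-0. -2.  0.]
[321.7 308.1]
[321.9 205.3]
[322.2  85.8]
```

View pics/w2.png

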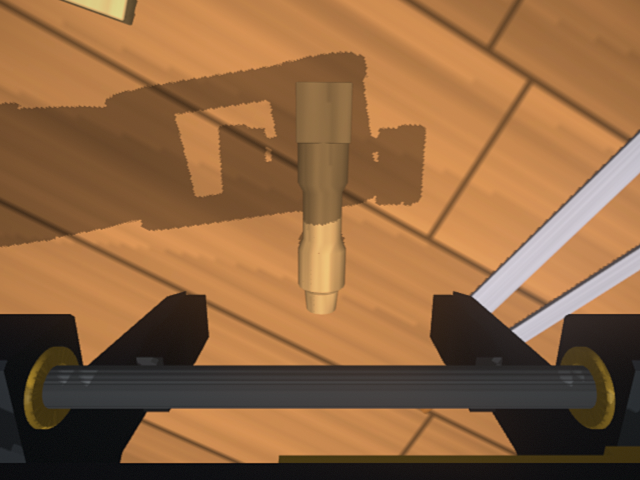

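The leg lies vertically in the wrist view at u≈322. The foot end is at v≈313, the block ends are at v≈82 and 142, and the waist spans v≈190-232.

```bash
python3 - <<'E'
from h import *
d=np.array([.876,.482]);o=np.array([.405,-.3085]);n=np.array([-.482,.876])
for u,v,z,nm in[(322,313,.037,'foot -100'),(324,82,.044,'block +100'),(324,142,.044,'block +55'),(302,287,.022,'beadlow L -75'),(343,287,.022,'R'),(302,240,.022,'bead -40 L'),(344,240,.022,'R'),(305,221,.022,'waistL'),(340,221,.022,'waistR'),(298,112,.044,'bL'),(351,112,.044,'bR')]:
    P=onz('wrist',u,v,z)[:2]-o;print(nm,np.round(P@d*1000,1),np.round(P@n*1000,1))
E
python3 go.py .3974 -.313 .024 -61.2
```

```text
foot -100 -98.5 -3.2
block +100 101.5 -4.2
block +55 56.2 -4.4
beadlow L -75 -78.6 15.8
R -78.6 -23.3
bead -40 L -32.1 15.3
R -32.1 -23.4
waistL -14.2 12.4
waistR -14.2 -19.5
bL 79.3 16.4
bR 79.3 -25.8
rows txyz [5.69 0.01 0.1 ]
t 6.97 pos [ 0.4009 -0.3109  0.2515] jaw -61.2 F [ 0.6 -0.1  0.4] w 0.0884 q6 0.17
yaw 0.0
```

```bash
python3 -m crank '[[1,1,0.08,-0.14,0],[1,2,0.08,-0.14,0],[1,3,0.08,-0.14,0],[1,4,0.08,-0.14,0],[1,5,0.08,-0.14,0],[1,5.6,0.08,-0.14,0],[1,5.6,0.08,-0.14,0],[1,5.6,0.08,-0.14,0]]';python3 go.py
python3 -m crank '[[-1,0,0,0,0],[-1,0,0,0,0],[-1,0,0,0,0],[-1,0,0,0,0],[-1,0,0,0,0],[-1,0,0,0,0],[-1,0,0,0,0],[-1,0,0,0,0]]' 35;python3 go.py
```

```text
time: 7.63
tool_pos: [0.4085, -0.3122, 0.0283]
tool_rot: [[0.001, 0.482, -0.876], [-0.001, -0.876, -0.482], [-1.0, 0.001, -0.0]]
contact_force: [-0.5, -0.8, 0.2]
width: 0.088
t 7.63 pos [ 0.4085 -0.3122  0.0283] jaw -61.2 F [-0.5 -0.8  0.2] w 0.088 q6 0.18
time: 8.3
tool_pos: [0.4068, -0.3105, 0.0266]
tool_rot: [[-0.001, 0.482, -0.876], [0.002, -0.876, -0.482], [-1.0, -0.002, 0.0]]
contact_force: [-3.7, 3.2, 3.3]
width: 0.0369
t 8.3 pos [ 0.4068 -0.3105  0.0266] jaw -61.2 F [-3.7  3.2  3.3] w 0.0369 q6 0.18
```

```bash
python3 -m crank '[[-1,0,0,0,0],[-1,-0.5,0,0,0],[-1,-1.2,0,0,0],[-1,-2,0,0,0],[-1,-3,0,0,0],[-1,-4,0,0,0],[-1,-4.8,0,0,0],[-1,-4.8,0,0,0],[-1,-4.8,0,0,0]]' 35;python3 go.py .46 -.03 .217 -79.9
python3 - <<'E'
from h import *
cv2.imwrite('pics/w3.png',read_camera('wrist'));s=read_camera('scene');cv2.imwrite('pics/s3.png',s)
E
```

```text
time: 9.05
tool_pos: [0.4079, -0.3121, 0.2202]
tool_rot: [[0.003, 0.482, -0.876], [-0.003, -0.876, -0.482], [-1.0, 0.004, -0.001]]
contact_force: [-0.0, 1.3, -3.6]
width: 0.0344
rows txyz [ 0.06 -5.55 -4.54]
t 9.05 pos [ 0.4079 -0.3121  0.2202] jaw -61.2 F [-0.   1.3 -3.6] w 0.0344 q6 0.18
yaw 0.327
```

View pics/w3.png

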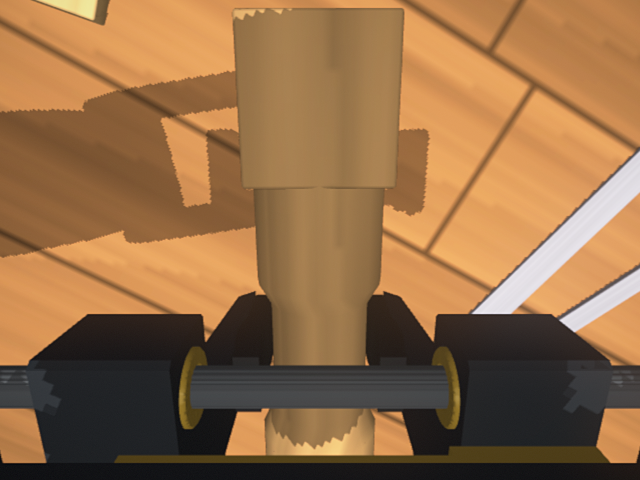

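View pics/s3.png

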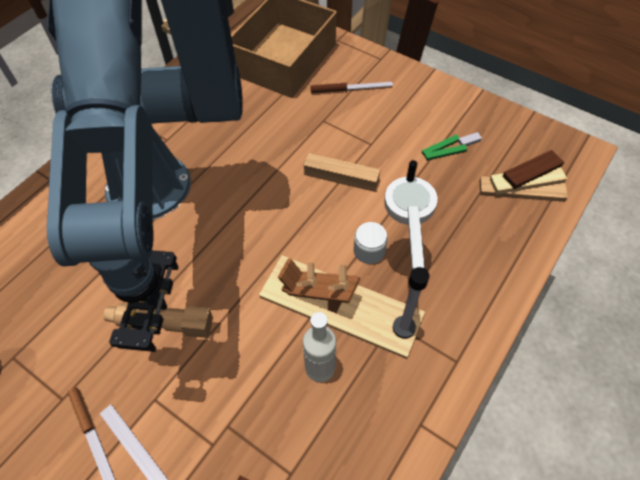

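The leg is held near level. The block's top face spans (233..404, v≈10) to (242..397, v≈187). Its size in pixels gives the pitch and the grip position.

```bash
cat > held.py <<'E'
from h import *
def est(far,near):
    c=get_calibration('wrist');H=c['hand_eye'];out=[]
    for (ul,ur,v) in(far,near):
        Z=c['fx']*.044/(ur-ul);p=np.array([((ul+ur)/2-c['cx'])*Z/c['fx'],(v-c['cy'])*Z/c['fy'],Z,1]);out.append((H@p)[:3])
    a,b=out;d=a-b;print('far',np.round(a*1e3,1),'near',np.round(b*1e3,1),'len',np.linalg.norm(d)*1e3,'pitch up deg',np.degrees(np.arctan2(-d[0],-d[2])))
E
python3 - <<'E'
from held import *
est((233,404,10),(243,397,187))
E
python3 -m crank '[[-1,0,-5.55,-4.54,0.1],[-1,0,-5.55,-4.54,0.2],[-1,0,-5.55,-4.54,0.327],[-1,0,-5.55,-4.54,0.327],[-1,0,-5.55,-4.54,0.327],[-1,0,-5.55,-4.54,0.327],[-1,0,-5.55,-4.54,0.327],[-1,0,-5.55,-4.54,0.327],[-1,0,-5.55,-4.54,0.327],[-1,0,-5.55,-4.54,0.327]]';python3 go.py .579 -.014 .22 -79.9
```

```text
far [ -15.1    0.2 -100.2] near [-16.    0.7 -54.8] len 45.37919572884459 pitch up deg -1.175994468593752
time: 9.98
tool_pos: [0.4584, -0.0288, 0.2168]
tool_rot: [[-0.004, 0.176, -0.984], [0.001, -0.984, -0.176], [-1.0, -0.001, 0.003]]
contact_force: [0.2, -0.7, -3.3]
width: 0.0342
rows txyz [-0.09  0.17 -3.03]
t 9.98 pos [ 0.4584 -0.0288  0.2168] jaw -79.9 F [ 0.2 -0.7 -3.3] w 0.0342 q6 1.07
yaw 0.001
```

The grip is at leg x≈0 with pitch about -1°, and the axis is ~5 mm below the TCP. The tool stays vertical, so I'll lower the leg 9 mm upslope of home with a light grip. The upper rest should then pivot it to the slope, after which I slide it home.

```bash
python3 -m crank '[[-1,0,0.12,-1,0],[-1,0,0.12,-2,0],[-1,0,0.12,-3,0],[-1,0,0.12,-3.25,0],[-1,0,0.12,-3.25,0],[-1,0.6,0.12,-3.25,0],[-1,1.2,0.12,-3.25,0],[-1,1.2,0.12,-3.25,0]]';python3 go.py .589 -.012 .17 -79.9; python3 go.py .589 -.012 .17 -79.9
python3 - <<'E'
from h import *
print(sense()['tool_pos']);i=read_camera('wrist');print(sense()['tool_pos']);cv2.imwrite('pics/w4.png',i);s=read_camera('top');cv2.imwrite('pics/t4.png',s);s=read_camera('scene');cv2.imwrite('pics/s4.png',cv2.resize(s[180:400,200:460],None,fx=3,fy=2.7*3/2.7,interpolation=cv2.INTER_CUBIC)[:600,:780]);print(sense()['tool_pos'])
E
```

```text
time: 10.65
tool_pos: [0.5836, -0.0122, 0.1648]
tool_rot: [[-0.011, 0.172, -0.985], [0.002, -0.985, -0.172], [-1.0, -0.004, 0.01]]
contact_force: [-1.5, 0.9, -4.0]
width: 0.0344
rows txyz [-0.13  0.02 -0.13]
t 10.65 pos [ 0.5836 -0.0122  0.1648] jaw -80.1 F [-1.5  0.9 -4. ] w 0.0344 q6 1.17
yaw -0.003
rows txyz [-0.13  0.02 -0.13]
t 10.65 pos [ 0.5836 -0.0122  0.1648] jaw -80.1 F [-1.5  0.9 -4. ] w 0.0344 q6 1.17
yaw -0.003
[ 0.58361653 -0.0122388   0.164832  ]
[ 0.58479711 -0.01219486  0.16728737]
[ 0.58774332 -0.01227621  0.17114792]
```

View pics/w4.png

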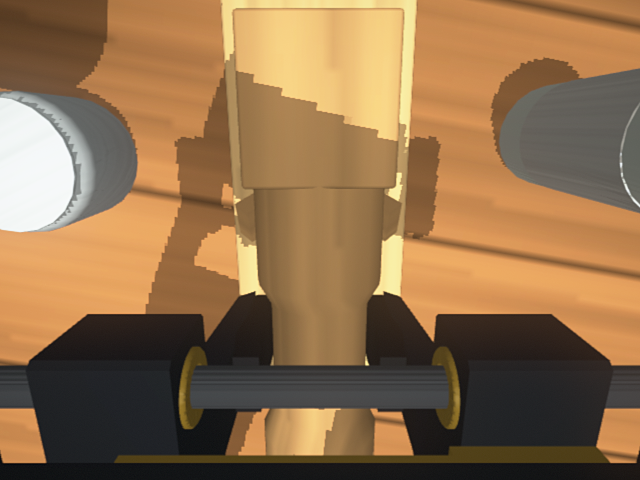

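View pics/s4.png

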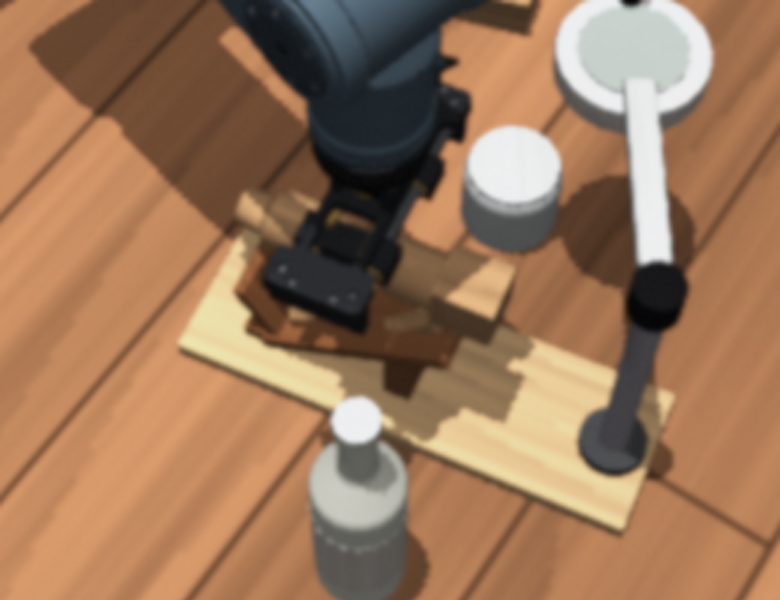

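The upper rest's lips are at u≈236 and 405 (centre 320) and the leg's centre line is at 319, so it is centred laterally to about 1 mm. I'll ease the grip and lower.

```bash
python3 -m crank '[[-1,0,0,0,0],[-1,0.12,0,0,0],[-1,0.24,0,0,0],[-1,0.36,0,0,0],[-1,0.44,0,0,0],[-1,0.52,0,0,0],[-1,0.58,0,0,0],[-1,0.58,0,0,0]]' 10;python3 go.py .589 -.012 .132 -79.9
python3 - <<'E'
from h import *
i=read_camera('wrist');print(sense()['tool_pos'],sense()['contact_force']);cv2.imwrite('pics/w5.png',i)
E
```

```text
time: 11.47
tool_pos: [0.5879, -0.0111, 0.1471]
tool_rot: [[-0.001, 0.175, -0.985], [0.0, -0.985, -0.175], [-1.0, -0.0, 0.001]]
contact_force: [-2.3, -0.9, 0.9]
width: 0.0347
rows txyz [ 0.38  0.03 -0.02]
t 11.47 pos [ 0.5879 -0.0111  0.1471] jaw -79.9 F [-2.3 -0.9  0.9] w 0.0347 q6 1.17
yaw -0.0
[ 0.58796889 -0.01106541  0.14733953] [-3.00506203 -0.80702322 -0.34137118]
```

View pics/w5.png

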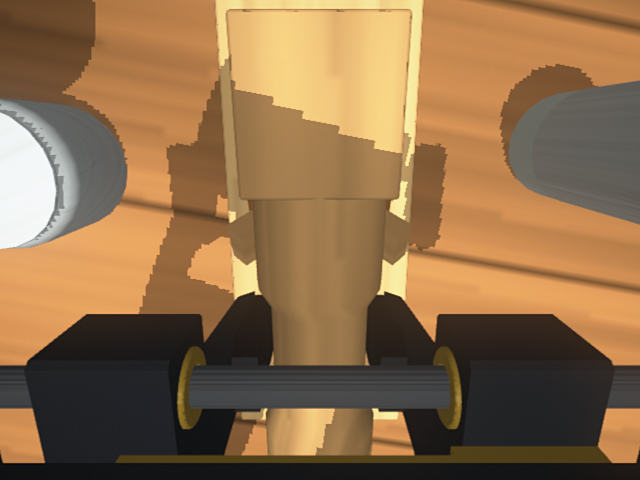

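Contact has been made: the block face has grown to 228..411 at v≈10, so the leg is starting to pitch up. I'll continue gently.

```bash
python3 -m crank '[[-1,0.08,0,0,0],[-1,0.16,0,0,0],[-1,0.22,0,0,0],[-1,0.28,0,0,0],[-1,0.28,0,0,0]]' 8;python3 go.py .589 -.012 .132 -79.9
python3 - <<'E'
from h import *
from held import est
i=read_camera('wrist');print(sense()['tool_pos'],sense()['contact_force']);cv2.imwrite('pics/w6.png',i)
s=read_camera('scene');cv2.imwrite('pics/s6.png',cv2.resize(s[180:380,200:460],None,fx=3,fy=3,interpolation=cv2.INTER_CUBIC))
est((228,411,10),(238,402,198))
E
```

```text
time: 11.93
tool_pos: [0.5881, -0.011, 0.1356]
tool_rot: [[-0.0, 0.175, -0.985], [0.0, -0.985, -0.175], [-1.0, -0.0, 0.0]]
contact_force: [-1.5, -0.2, 0.4]
width: 0.0344
rows txyz [ 0.09  0.03 -0.02]
t 11.93 pos [ 0.5881 -0.011   0.1356] jaw -79.9 F [-1.5 -0.2  0.4] w 0.0344 q6 1.17
yaw -0.001
[ 0.58814017 -0.01105959  0.13590053] [-1.84024089  0.20270389 -1.68495828]
far [-22.7   0.4 -98.3] near [-23.9   0.6 -53. ] len 45.318281400502144 pitch up deg -1.4526638613107077
```

View pics/w6.png

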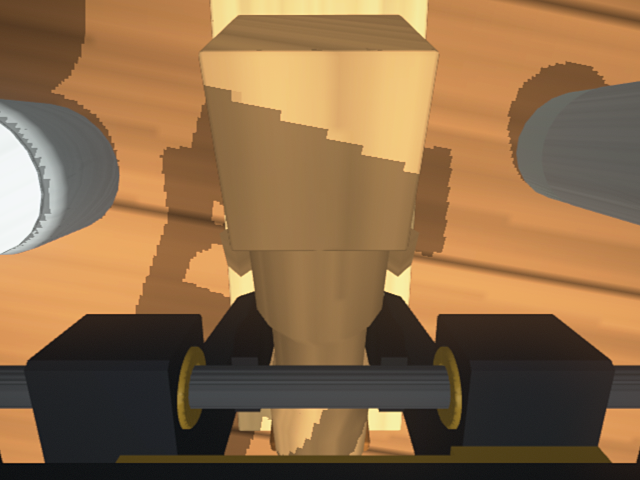

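View pics/s6.png

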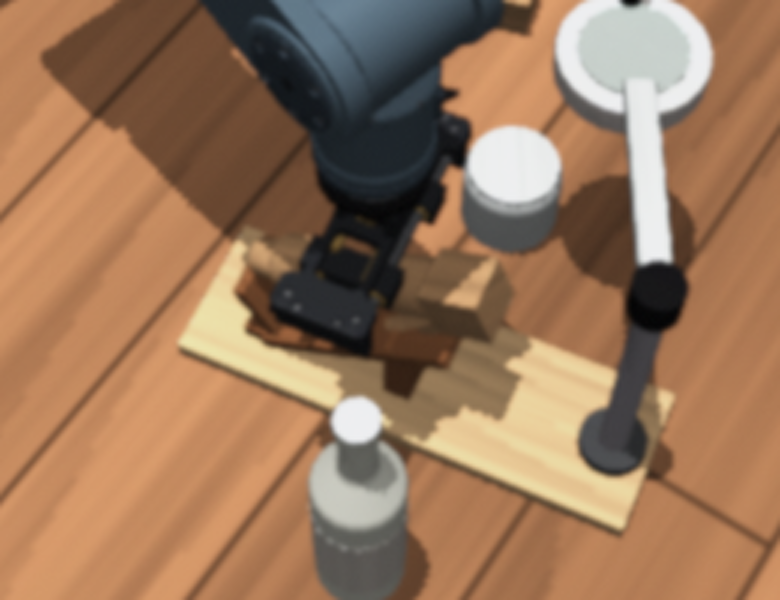

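```bash
python3 - <<'E'
from held import est
est((201,438,52),(231,414,250))
E
```

```text
far [-49.8   0.4 -84.5] near [-38.6   1.2 -42.8] len 43.190557399747895 pitch up deg 15.096001022721575
```

The pitch is about 15-18° and the leg has slid ~9 mm up the pads. I'll shift 6 mm upslope so the foot clears the stop's top edge, then continue down with a softer grip.

```bash
python3 -m crank '[[-1,0,0,-0.08,0],[-1,0,0,-0.15,0],[-1,0.06,0,-0.15,0],[-1,0.12,0,-0.15,0],[-1,0.18,0,-0.15,0],[-1,0.18,0,-0.15,0]]' 6;python3 go.py
python3 - <<'E'
from h import *
i=read_camera('wrist');print(sense()['tool_pos'],sense()['contact_force']);cv2.imwrite('pics/w7.png',i)
s=read_camera('scene');cv2.imwrite('pics/s7.png',cv2.resize(s[180:380,200:460],None,fx=3,fy=3,interpolation=cv2.INTER_CUBIC))
E
```

```text
time: 12.53
tool_pos: [0.5952, -0.0098, 0.1301]
tool_rot: [[0.002, 0.175, -0.985], [0.0, -0.985, -0.175], [-1.0, 0.0, -0.002]]
contact_force: [-4.0, 0.3, 4.8]
width: 0.0348
t 12.53 pos [ 0.5952 -0.0098  0.1301] jaw -79.9 F [-4.   0.3  4.8] w 0.0348 q6 1.18
[ 0.59515843 -0.00982382  0.13013125] [-3.55312641  1.5442251   3.46382504]
```

View pics/w7.png

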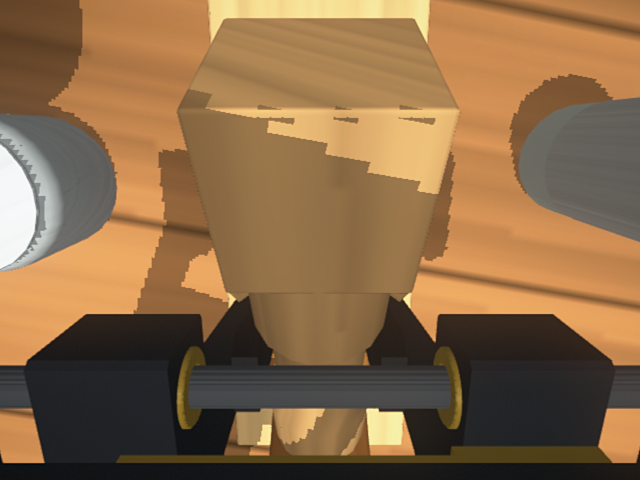

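View pics/s7.png

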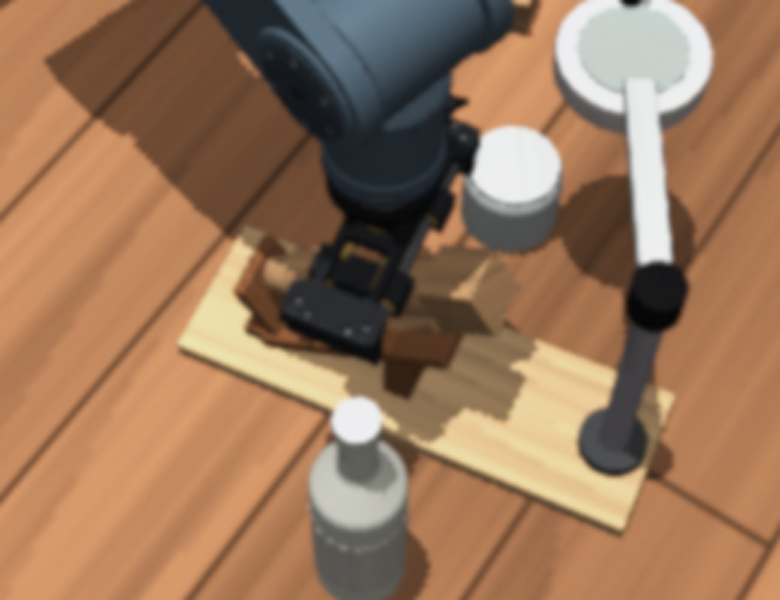

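The block's near edge is now at v≈109 (178..459) and its inner edge at v≈293, so the pitch has grown. The foot is inside the stop at (278,270) in the scene crop.

```bash
python3 - <<'E'
from held import est
est((178,459,109),(227,411,293))
E
python3 -m crank '[[-1,0.04,0,0,0],[-1,0.08,0,0,0],[-1,0.08,0,0,0]]' 6;python3 go.py
```

```text
far [-65.1   0.2 -73.8] near [-41.9   0.3 -33.1] len 46.85611825186644 pitch up deg 29.757438482826313
time: 12.88
tool_pos: [0.5956, -0.0098, 0.1274]
tool_rot: [[0.004, 0.175, -0.985], [0.0, -0.985, -0.175], [-1.0, 0.0, -0.003]]
contact_force: [-2.8, 2.5, 7.3]
width: 0.0349
t 12.88 pos [ 0.5956 -0.0098  0.1274] jaw -79.9 F [-2.8  2.5  7.3] w 0.0349 q6 1.18
```

The pitch is now ~30° with 7 N of upward support. I'll slide it down the slope to the stop with a firmer grip.

```bash
python3 -m crank '[[-1,-0.05,0,0,0],[-1,-0.03,0,0.06,0],[-1,0.01,0,0.12,0],[-1,0.05,0,0.18,0],[-1,0.08,0,0.24,0],[-1,0.1,0,0.28,0],[-1,0.1,0,0.28,0],[-1,0.1,0,0.28,0]]' 15;python3 go.py
python3 - <<'E'
from h import *
i=read_camera('wrist');print(sense()['tool_pos'],sense()['contact_force']);cv2.imwrite('pics/w8.png',i)
s=read_camera('scene');cv2.imwrite('pics/s8.png',cv2.resize(s[220:340,230:390],None,fx=5,fy=5,interpolation=cv2.INTER_CUBIC))
E
```

```text
time: 13.55
tool_pos: [0.5858, -0.0119, 0.1236]
tool_rot: [[0.007, 0.174, -0.985], [0.0, -0.985, -0.174], [-1.0, 0.001, -0.007]]
contact_force: [5.9, 2.7, 1.4]
width: 0.0346
t 13.55 pos [ 0.5858 -0.0119  0.1236] jaw -80.0 F [5.9 2.7 1.4] w 0.0346 q6 1.17
[ 0.58582577 -0.01190637  0.12360519] [6.15452397 3.38593491 1.12290065]
```

View pics/w8.png

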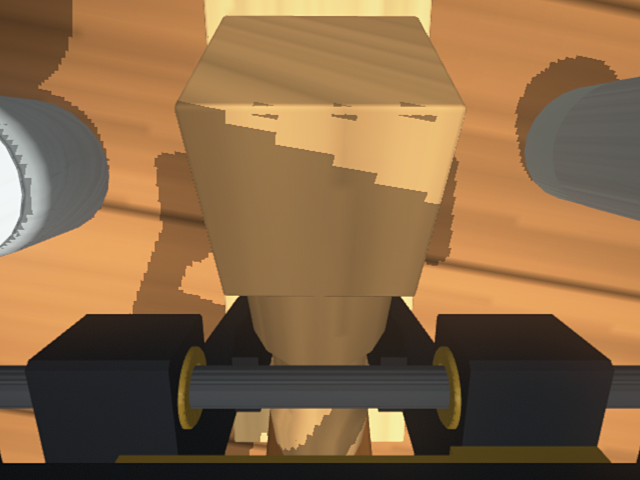

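View pics/s8.png

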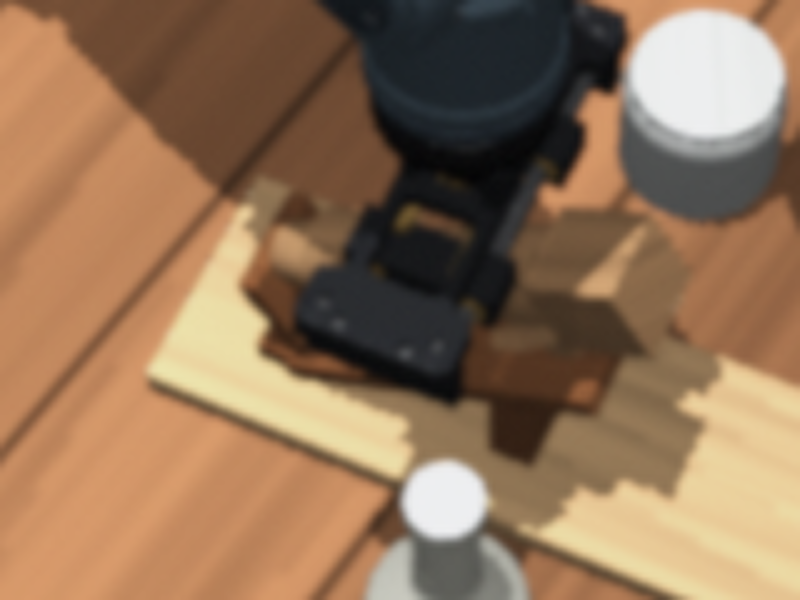

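Force on the tool is +6 N, pointing upslope, and the foot appears to touch the stop at (275,245) in the scene crop. I'll compute the foot position in the cradle frame.

```bash
cat >> held.py <<'E'
def foot(far,near,pitch=30):
    from cr import RC
    O=np.array([.497,-.0285,.073])
    est(far,near);c=get_calibration('wrist');H=c['hand_eye'];s=sense()
    R=np.array(s['tool_rot'])
    Z=[];th=np.radians(pitch)
    a,b=[ (H@np.array([((ul+ur)/2-c['cx'])*.044/(ur-ul),(v-c['cy'])*.044/(ur-ul),c['fx']*.044/(ur-ul),1]))[:3] for ul,ur,v in(far,near)]
    ax=np.array([-np.sin(th),0,-np.cos(th)]);up=np.array([-np.cos(th),0,np.sin(th)])
    for p,x in((a,.1),(b,.055)):
        f=p-up*.022-ax*(x+.1);w=np.array(s['tool_pos'])+R@f;print('foot in cradle mm',np.round(RC.T@(w-O)*1e3,1))
E
python3 - <<'E'
from held import *
foot((176,465,104),(224,416,296))
E
python3 -m crank '[[-1,0.04,0,0.05,0],[-1,0.06,0,0.1,0],[-1,0.06,0,0.1,0],[-1,0.06,0,0.1,0]]' 15;python3 go.py
```

```text
far [-66.8   0.5 -74.4] near [-45.8   0.5 -34. ] len 45.52751340634537 pitch up deg 27.402139672950423
foot in cradle mm [ 1.4  0.3 -3.4]
foot in cradle mm [ 0.9  0.3 -1.4]
time: 13.98
tool_pos: [0.5856, -0.0125, 0.1238]
tool_rot: [[0.016, 0.174, -0.985], [-0.0, -0.985, -0.174], [-1.0, 0.003, -0.016]]
contact_force: [13.7, 4.7, 6.6]
width: 0.0346
t 13.98 pos [ 0.5856 -0.0125  0.1238] jaw -80.0 F [13.7  4.7  6.6] w 0.0346 q6 1.17
```

Pushing harder raised the force to 14 N with no motion, so the foot is home (x≈1, y≈0, z≈-2 mm). I'll relax the push, hold, then open and rise.

```bash
python3 -m crank '[[-1,-0.04,0,-0.08,0],[-1,-0.06,0,-0.12,0],[-1,-0.06,0,-0.12,0],[-1,-0.06,0,-0.12,0],[-1,-0.06,0,-0.12,0]]' 8;python3 go.py
python3 -m crank '[[1,0,0,0,0],[1,0,0,0,0],[1,0,0,0,0],[1,0,0,0,0],[1,0,0,0,0],[1,-0.2,0,0,0],[1,-1,0,0,0],[1,-2,0,0,0],[1,-3,0,0,0],[1,-3,0,0,0]]'
python3 go.py
python3 - <<'E'
from h import *
i=read_camera('wrist');cv2.imwrite('pics/w9.png',i)
s=read_camera('scene');cv2.imwrite('pics/s9.png',cv2.resize(s[220:340,230:390],None,fx=5,fy=5,interpolation=cv2.INTER_CUBIC))
E
```

```text
time: 14.4
tool_pos: [0.5857, -0.012, 0.1232]
tool_rot: [[0.005, 0.175, -0.985], [-0.0, -0.985, -0.175], [-1.0, 0.001, -0.005]]
contact_force: [5.8, 2.9, 3.8]
width: 0.0347
t 14.4 pos [ 0.5857 -0.012   0.1232] jaw -79.9 F [5.8 2.9 3.8] w 0.0347 q6 1.17
time: 15.23
tool_pos: [0.5881, -0.0127, 0.2518]
tool_rot: [[0.014, 0.175, -0.984], [-0.003, -0.985, -0.175], [-1.0, 0.006, -0.013]]
contact_force: [2.3, -0.3, 0.9]
width: 0.0885
t 15.23 pos [ 0.5881 -0.0127  0.2518] jaw -79.9 F [ 2.3 -0.3  0.9] w 0.0885 q6 1.17
```

View pics/w9.png

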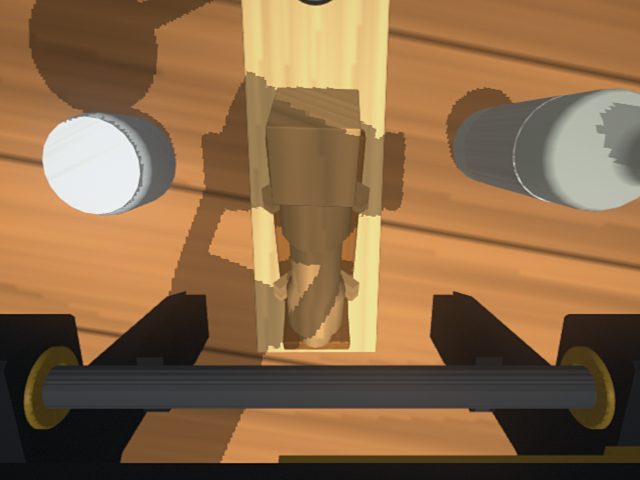

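View pics/s9.png

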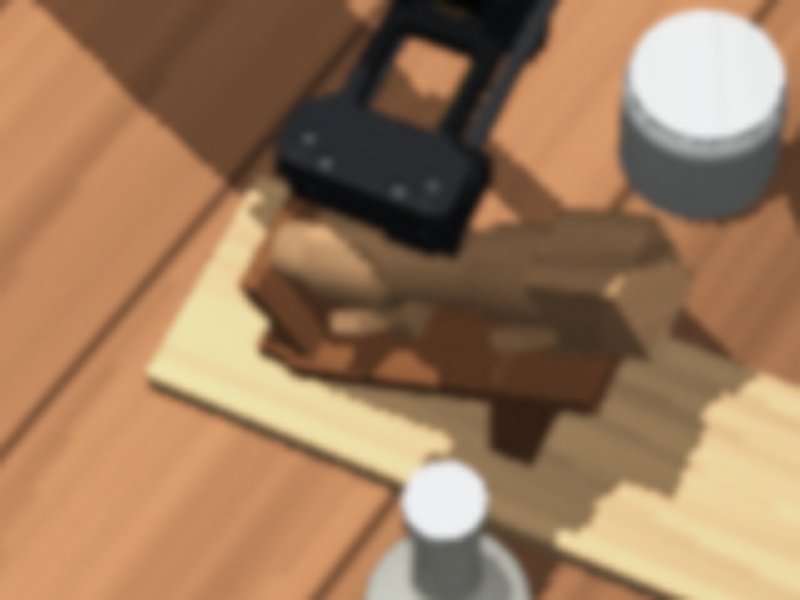

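The leg lies in both rests with its foot against the stop. Next is the lamp handle.

```bash
python3 -m crank '[[1,-1,0,0,0],[1,-2,0,0,0],[1,-3,0,0,0],[1,-3,0,0,0],[1,-3,0,0,0],[1,-3,0,0,0]]';python3 go.py .642 .2251 .365
```

```text
time: 15.83
tool_pos: [0.5832, -0.0118, 0.3599]
tool_rot: [[-0.003, 0.175, -0.985], [0.001, -0.985, -0.175], [-1.0, -0.001, 0.003]]
contact_force: [0.5, 0.5, -0.3]
width: 0.0882
rows txyz [-0.13 -5.57 -2.48]
t 15.83 pos [ 0.5832 -0.0118  0.3599] jaw -79.9 F [ 0.5  0.5 -0.3] w 0.0882 q6 1.17
```

```bash
python3 -m crank '[[1,0,-5.57,-2.48,0],[1,0,-5.57,-2.48,0],[1,0,-5.57,-2.48,0],[1,0,-5.57,-2.48,0],[1,0,-5.57,-2.48,0],[1,0,-5.57,-2.48,0],[1,0,-5.57,-2.48,0],[1,0,-5.57,-2.48,0],[1,0,-5.57,-2.48,0]]';python3 go.py
python3 - <<'E'
from h import *
C=cal('wrist');i=read_camera('wrist');cv2.imwrite('pics/w10.png',i);print(proj('wrist',[.642,.2251,.301],C));print(sense()['tool_pos'])
E
```

```text
time: 16.58
tool_pos: [0.6418, 0.2246, 0.3589]
tool_rot: [[-0.005, 0.175, -0.984], [-0.001, -0.985, -0.175], [-1.0, 0.0, 0.005]]
contact_force: [0.4, -0.2, -0.6]
width: 0.088
t 16.58 pos [0.6418 0.2246 0.3589] jaw -79.9 F [ 0.4 -0.2 -0.6] w 0.088 q6 1.56
[317.34453313 276.12126143]
[0.64204629 0.22385092 0.35975001]
```

View pics/w10.png

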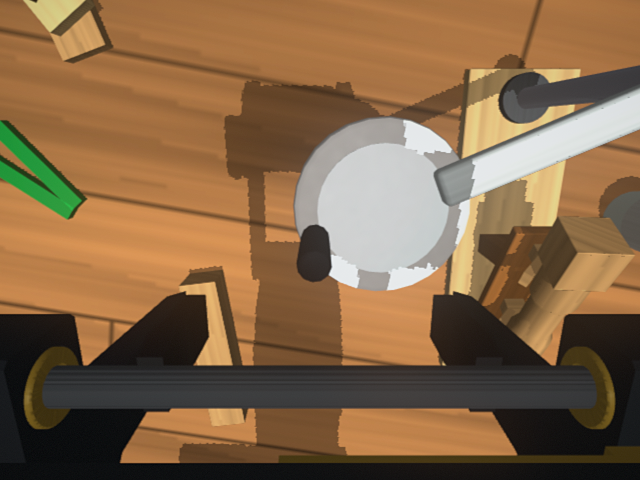

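The handle top is at (314,268), about 3 mm ahead of the prediction. I'll descend with that correction and pinch.

```bash
python3 -m crank '[[1,0,-0.03,-0.06,0],[1,1,-0.03,-0.06,0],[1,1.95,-0.03,-0.06,0],[1,1.95,-0.03,-0.06,0],[-1,1.95,-0.03,-0.06,0],[-1,1.95,-0.03,-0.06,0],[-1,1.95,-0.03,-0.06,0],[-1,1.95,-0.03,-0.06,0],[-1,1.95,-0.03,-0.06,0],[-1,1.95,-0.03,-0.06,0]]' 15;python3 -m crank '[[-1,0,0,0,0],[-1,0,0,0,0],[-1,0,0,0,0],[-1,0,0,0,0]]' 15;python3 go.py; python3 arc.py 190.08 18
```

```text
time: 17.47
tool_pos: [0.6452, 0.2265, 0.2854]
tool_rot: [[0.002, 0.175, -0.985], [0.0, -0.985, -0.175], [-1.0, 0.0, -0.002]]
contact_force: [-0.4, -0.5, -0.8]
width: 0.05
time: 17.8
tool_pos: [0.6447, 0.2265, 0.2839]
tool_rot: [[-0.0, 0.175, -0.985], [-0.0, -0.985, -0.175], [-1.0, 0.0, 0.0]]
contact_force: [-0.1, -0.2, -0.2]
width: 0.0236
t 17.8 pos [0.6447 0.2265 0.2839] jaw -79.9 F [-0.1 -0.2 -0.2] w 0.0236 q6 1.56
r 0.24462133647944295 a0 123.29620666129304 lamp -1.1655970807318932
127.0 [0.   0.17 0.36]
130.7 [0.   0.36 0.71]
134.4 [0.   0.57 1.04]
138.1 [0.   0.81 1.36]
141.8 [0.   1.06 1.66]
145.6 [0.   1.33 1.95]
149.3 [0.   1.62 2.22]
153.0 [0.   1.93 2.47]
156.7 [0.   2.25 2.7 ]
160.4 [0.   2.59 2.9 ]
164.1 [0.   2.94 3.09]
167.8 [0.   3.3  3.25]
171.5 [0.   3.67 3.39]
175.2 [0.   4.05 3.5 ]
178.9 [0.   4.44 3.59]
182.7 [0.   4.83 3.65]
186.4 [0.   5.22 3.69]
190.1 [0.   5.62 3.7 ]
```

```bash
python3 -m crank '[[-1,0,0,0,0],[-1,0,0,0,0],[-1,0,0.17,0.36,0],[-1,0,0.36,0.71,0],[-1,0,0.57,1.04,0],[-1,0,0.81,1.36,0],[-1,0,1.06,1.66,0],[-1,0,1.33,1.95,0],[-1,0,1.62,2.22,0],[-1,0,1.93,2.47,0]]';python3 go.py; python3 arc.py 190.08 10
```

```text
time: 18.63
tool_pos: [0.5579, 0.1352, 0.2837]
tool_rot: [[-0.006, 0.177, -0.984], [0.004, -0.984, -0.177], [-1.0, -0.005, 0.005]]
contact_force: [-9.3, 8.2, 4.0]
width: 0.0172
t 18.63 pos [0.5579 0.1352 0.2837] jaw -79.8 F [-9.3  8.2  4. ] w 0.0172 q6 1.42
r 0.2483638563809581 a0 152.8953767093969 lamp -0.6489941075347924
156.6 [-0.    0.33  0.23]
160.3 [-0.    0.67  0.45]
164.1 [-0.    1.03  0.64]
167.8 [-0.    1.39  0.8 ]
171.5 [-0.    1.77  0.94]
175.2 [-0.    2.16  1.06]
178.9 [-0.01  2.55  1.15]
182.6 [-0.01  2.95  1.22]
186.4 [-0.01  3.35  1.26]
190.1 [-0.01  3.75  1.27]
```

```bash
python3 -m crank '[[-1,0,0.28,0.28,0],[-1,0,0.61,0.49,0],[-1,0,0.97,0.68,0],[-1,0,1.33,0.84,0],[-1,0,1.71,0.98,0],[-1,0,2.1,1.09,0],[-1,0,2.49,1.18,0],[-1,0,2.89,1.25,0],[-1,0,3.28,1.29,0],[-1,0,3.68,1.3,0]]';python3 -m crank '[[-1,0,0,0,0],[-1,0,0,0,0],[-1,0,0,0,0]]';python3 arc.py 190.08 1;python3 go.py
python3 - <<'E'
from h import *
cv2.imwrite('pics/t11.png',read_camera('top'));cv2.imwrite('pics/s11.png',read_camera('scene'))
E
```

```text
time: 19.47
tool_pos: [0.5348, -0.0213, 0.2839]
tool_rot: [[-0.001, 0.176, -0.984], [0.0, -0.984, -0.176], [-1.0, -0.001, 0.001]]
contact_force: [-2.2, 1.8, 0.0]
width: 0.0174
time: 19.72
tool_pos: [0.5348, -0.0208, 0.2839]
tool_rot: [[-0.002, 0.174, -0.985], [-0.001, -0.985, -0.174], [-1.0, 0.0, 0.002]]
contact_force: [-5.1, -1.1, 3.5]
width: 0.0174
r 0.2478787388358836 a0 189.94366834365954 lamp -0.00237943627783867
190.1 [0.   0.01 0.  ]
t 19.72 pos [ 0.5348 -0.0208  0.2839] jaw -80.0 F [-5.1 -1.1  3.5] w 0.0174 q6 1.14
```

View pics/t11.png

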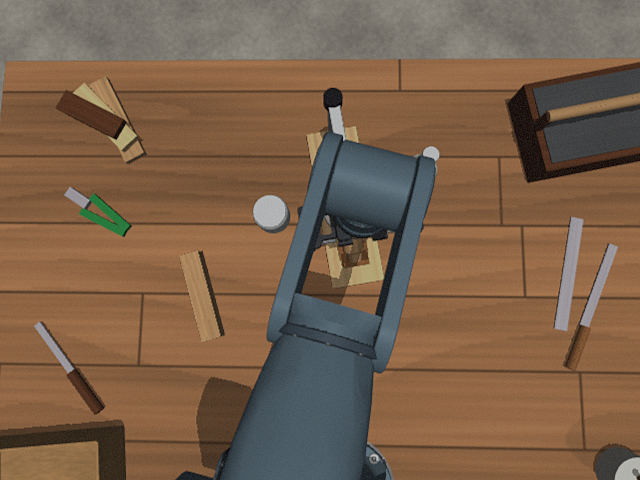

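View pics/s11.png

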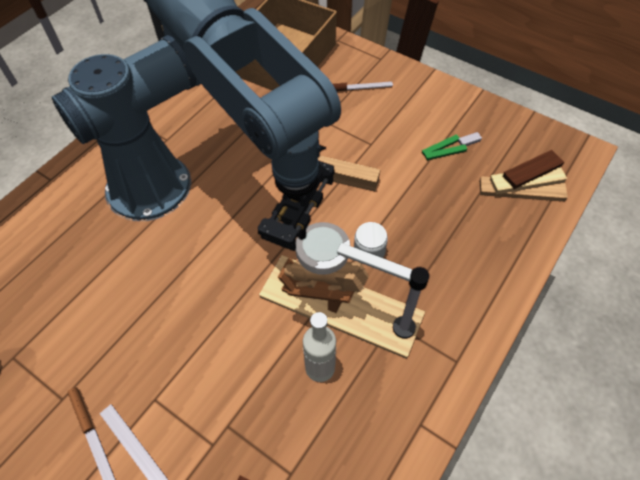

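Lamp angle is about 0. I'll release, rise and back off, then check.

```bash
python3 -m crank '[[1,0,0,0,0],[1,0,0,0,0],[1,0,0,0,0],[1,0,0,0,0],[1,0,0,0,0],[1,-1,0,0,0],[1,-2,0,0,0],[1,-3,0,0,0],[1,-3,0,0,0]]';python3 -m crank '[[1,0,0,1,0],[1,0,0,2,0],[1,0,0,3,0],[1,0,0,4,0],[1,0,0,5,0],[1,0,-3,5,0],[1,0,-5,5,0],[1,0,-5,5,0],[1,0,-5,5,0],[1,0,-5,5,0]]'
python3 - <<'E'
from h import *
a=read_camera('top');cv2.imwrite('pics/t12.png',cv2.resize(a[75:300,240:540],None,fx=2.66,fy=2.66,interpolation=cv2.INTER_CUBIC))
a=read_camera('scene');cv2.imwrite('pics/s12.png',cv2.resize(a[190:400,125:445],None,fx=2.5,fy=2.5,interpolation=cv2.INTER_CUBIC))
cv2.imwrite('pics/w12.png',read_camera('wrist'))
E
```

```text
time: 20.57
tool_pos: [0.5381, -0.0213, 0.4132]
tool_rot: [[0.014, 0.175, -0.984], [-0.004, -0.985, -0.175], [-1.0, 0.006, -0.013]]
contact_force: [1.5, 0.1, 0.2]
width: 0.0752
time: 21.4
tool_pos: [0.3027, 0.1429, 0.4043]
tool_rot: [[0.002, 0.174, -0.985], [0.001, -0.985, -0.174], [-1.0, -0.0, -0.002]]
contact_force: [0.4, 0.3, -0.4]
width: 0.0882
```

View pics/t12.png

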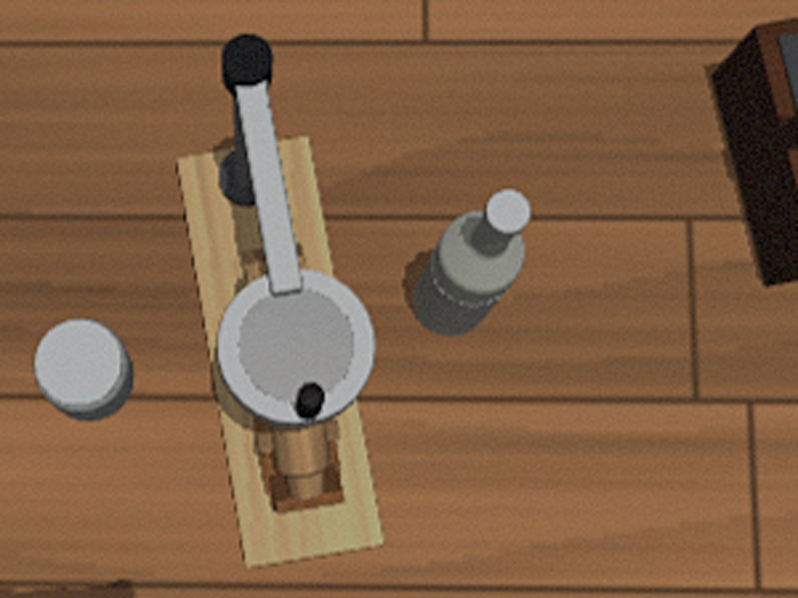

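View pics/s12.png

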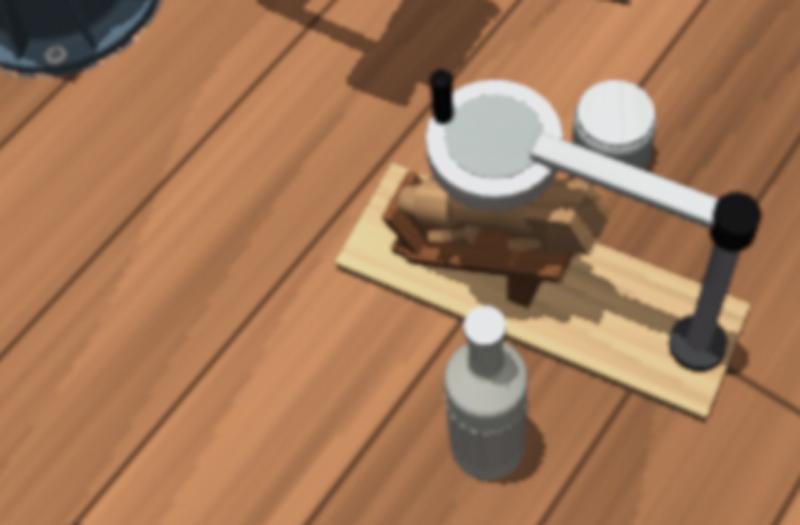

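View pics/w12.png

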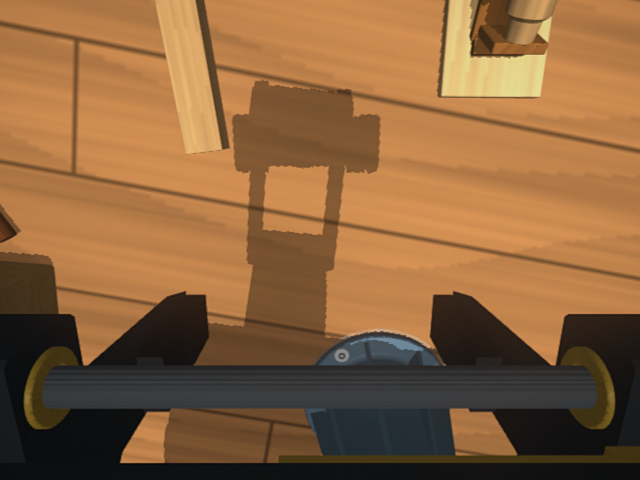

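The lens head centre is at tc (296,345), over the leg. The foot end is at tc ~(304,498), at the stop. I'll check both numerically and hold a couple of rows so everything settles.

```bash
python3 -m crank '[[1,0,0,0,0],[1,0,0,0,0],[1,0,0,0,0]]' | head -1; python3 - <<'E'
from cr import *
np.set_printoptions(precision=4,suppress=True)
f=lambda u,v:(240+(u+.5)/2.66-.5,75+(v+.5)/2.66-.5)
O=np.array([.497,-.0285,.073]);mid=O+RC@[.1,0,0]
L=onz('top',*f(296,345),.245);print('lens',L,'mid',mid,'dist',np.linalg.norm((L-mid)[:2]))
P=O+RC@[0,0,.015];u=proj('top',P);print('pred foot top edge tc',(u-[240,75])*2.66)
t=read_camera('top');c=cv2.resize(t[225:285,325:385],None,fx=9,fy=9,interpolation=cv2.INTER_CUBIC);cv2.imwrite('pics/f.png',c);print('in f',(u-[325,225])*9)
for y in(28,-28): print('stop top f',(proj('top',O+RC@[0,y/1000,.011])-[325,225])*9)
print(sense()['time'],sense()['dq'])
E
```

```text
time: 21.8
lens [ 0.5828 -0.0128  0.245 ] mid [ 0.5823 -0.0133  0.123 ] dist 0.0007839743351298204
pred foot top edge tc [309.3919 498.1294]
in f [281.8149 335.4001]
stop top f [164.0028 347.9158]
stop top f [395.4306 308.7515]
21.85 [0.002  0.0005 0.0004 0.0001 0.0001 0.0034]
```

View pics/f.png

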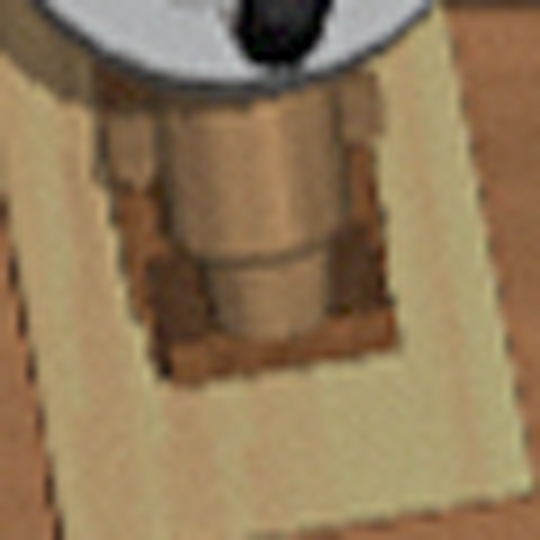

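The foot's top edge is at (275,337) against a prediction of (282,335), so it is home to within about 2 mm. The lens is ~1 mm from centre. Handing in.

```bash
python3 -c "
from plant import *
print(job_done())"
```

```text
the job is handed in; nothing more can be done
None
```

The leg is in the cradle with the square block uppermost and its foot against the stop. The lamp is back over it, and the job is handed in after about 22 s of robot time. No verdict was reported.

- **Lamp out:** I pinched the handle and swung the lamp to about -1.16 rad, on the tin side away from the bottle.
- **Leg placed:** I gripped the leg at its waist. The tool can only point straight down, so I lowered the leg with a light grip and let the upper rest pivot it to the slope. I then slid it down onto the stop while still holding it. The push read 14 N with no further motion.
- **Grip slip:** The leg slipped up roughly 5–10 mm between the pads while pivoting, but it caused no harm.
- **Lamp back:** I swung it back, let go and moved the arm clear.

**Last checks:**
- **Lens:** about 1 mm from the leg's middle, seen from above.
- **Foot:** within about 2 mm of home. While still held it measured x ≈ 1, y ≈ 0, z ≈ -1 to -3 mm in the cradle frame.
- **Slope:** the wrist camera gave 27° to 30° against the true 30°, within the 0.1 rad limit; I did not measure it again after release.
- **Bottle, tin and blank:** bottle and tin show at the same pixels as at the start. The blank had not moved when last seen whole, just before I let go of the lamp.

No check failed. The first wrist and top-camera positions of the leg disagreed by 3–4 mm sideways, and closing the fingers took that up.

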